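# Fit the engraving template over the jig's hidden pin and hold it down

## Task

Lift the wooden lid off the engraving jig by its knob and set it down flat on the bench, the right way up and clear of the jig. Then take the metal template by its handle, lower it into the jig box and slide it along until it drops over the pin hidden beneath it, and press it fully down against the sprung bed. Finish while still gripping the handle and holding the template fully down; do not drop the lid and leave the mug, the paint jar and the wooden block where they are.

Things in the scene. Friction and masses are not known exactly. Their poses are not given: they have to be found in the camera images.
- jig: Engraving jig: a shallow open wooden box fixed to the bench, 166 x 102 mm outside, 40 mm high, walls 8 mm, inside 150 (x) x 86 (y) mm, holding a sprung bed and an upright steel pin. Origin: centre of its underside; x along its long side, z up. Covered by the lid at first.
- lid: Loose wooden lid, at first on the jig box: 170 (x) x 106 (y) mm board, 6 mm thick, with a 138 x 74 x 5 mm step beneath that drops loosely into the box. Origin: centre of the step's underside (35 mm up on the jig, 0 on the bench); x along its long side, z up. Board top at 11 mm. 180 g.
- lid_knob (a point): Grip point of the lid's knob: a round upright knob 28 mm in diameter and 34 mm high in the middle of the lid, from 11 to 45 mm above the lid's origin. This point is on its axis, 33 mm above the origin.
- template: Template, loose on the bench: 90 (x) x 80 (y) mm aluminium plate, 16 mm thick, with two 62 x 19 mm windows and, in the middle of its underside, a blind round hole, 14 mm across and 13 mm deep, for the pin. Handle on top. Origin: centre of the underside; z up. The same after a half turn. Fits the box only lengthwise, 3 mm room each side, 30 mm each end. 0.15 to 0.31 kg.
- bed (a joint): Travel of the jig's sprung bed in m: 0 up, 0.004 fully down on its stop. The spring pushes back with 6 N at the top and 10 N fully down; it springs back when let go.
- bed_top (a point): Centre of the bed's top face, 22 mm above the jig's underside when up. Through a slot in the bed stands the fixed pin, 10 mm diameter, coned tip (5 mm) 30 mm above the jig's underside. It is on the jig's long centre line (y = 0), anywhere from 18 mm before to 18 mm beyond the middle: different each time, not reported, hidden under the lid, then under the template.
- mug: Bystander: white ceramic cup, 72 mm across, 80 mm high. Origin: centre of its underside.
- paintjar: Bystander: glass paint jar with a white cap, 52 mm across, 60 mm high. Origin: centre of its underside.
- block: Bystander: wooden block 90 x 50 x 30 mm. Origin: centre of its underside.
- template_handle (a point): Grip point of the template's handle: a wooden bar in the middle of the plate, right above the hole, 36 mm along x, 16 mm along y, from 16 to 58 mm above the template's origin; this point is 44 mm above it. Off the pin the template rides on the pin tip, underside 30 mm above the jig's underside; on the pin it drops to 22 mm (bed), pressed fully down it is at 18 mm.
Things that resemble listed ones, but are neither listed nor needed, are in the scene too. Leave any black or green look-alike of the template alone. What is shaped like the lid but green is not meant.

How it is judged:
On the way, in this order (a step that is already met when the one before it is completed fails the run):
1. the lid is lifted clear of the jig by the gripper (z of lid in the frame of jig above 0.06 m and contact force between the fingers and lid above 0.3 N), for 0.1 s.
2. the lid lies flat on the bench, released, clear of the jig (height (world z) of lid below 0.006 m and angle between lid's own z axis and vertical below 0.1 rad and horizontal distance between lid and jig above 0.11 m and linear speed of lid below 0.02 m/s and contact force between the fingers and lid below 0.1 N and contact force between lid and jig below 0.1 N and contact force between lid and template below 0.1 N), for 0.2 s.
3. the template is inside the jig box, lengthwise, still above the bed (angle between the x axis of template and the x axis of jig, either way round below 0.12 rad and y of template in the frame of jig between -0.008 and 0.008 m and x of template in the frame of jig between -0.036 and 0.036 m and z of template in the frame of jig between 0.025 and 0.036 m), for 0.1 s.
4. the template has dropped over the pin onto the bed (angle between the x axis of template and the x axis of jig, either way round below 0.12 rad and y of template in the frame of jig between -0.008 and 0.008 m and x of template in the frame of jig between -0.036 and 0.036 m and z of template in the frame of jig below 0.0235 m), for 0.05 s.
At the end, for the whole second after the job is handed in: Template over the pin, lengthwise (0.12 rad), level (0.05 rad), still, underside under 19.5 mm above the jig's underside, bed down over 3 of 4 mm, fingers on it with over 1 N; lid flat on the bench, upright, released, at rest, over 110 mm from the jig (centres), touching neither jig nor template (all of step 2 and angle between the x axis of template and the x axis of jig, either way round below 0.12 rad and y of template in the frame of jig between -0.008 and 0.008 m and x of template in the frame of jig between -0.036 and 0.036 m and z of template in the frame of jig below 0.0195 m and angle between template's own z axis and vertical below 0.05 rad and value of joint bed above 0.003 m and contact force between the fingers and template above 1 N and linear speed of template below 0.02 m/s); the arm keeps its last pose, push and grip.
It fails at once if the lid is dropped or thrown (contact force between the fingers and lid below 0.05 N and linear speed of lid above 0.5 m/s).
It fails at once if a bystander (mug, paint jar or block) is moved more than 30 mm (distance of any of mug, paintjar, block from where it was at the start of the episode above 0.03 m).
It also fails if it takes over 67 s, if anything falls off the work surface, if the arm or the gripper's body presses on something with over 40 N, if the wrist force passes 120 N, or if a joint passes its speed limit or range.

## Robot

A 7-joint arm with a two-finger parallel gripper is mounted at the origin on the work surface. World frame = base frame: x ahead of the robot, y to its left, z up, the work surface at z = 0. Lengths are in m, angles in rad, forces in N, time in s.
With the tool pointing down it reaches from about 0.4 to 0.85 m from the base axis. Payload 4.5 kg.
Tool frame: the origin (TCP) lies on the centre line of the jaws, within the pads' length; the fingertips stand 8 mm ahead of it and the grasp point (between the pads) lies 11 mm behind it; z points along the fingers, x is the direction in which the jaws open and shut, and the axes are right-handed (so a half turn about z gives the same grasp; the last joint's range is limited). The gripper opens to 88 mm and grips with 3 to 60 N. Pads are 18 mm wide; open, the fingers measure 123 mm over their backs; the gripper's body (75 mm by 187 mm) begins 45 mm behind the grasp point.
Start: joints at [-1.185, 0.689, -0.195, 1.565, 0.157, 0.902, -0.215], TCP at [0.215, 0.587, 0.247] pointing down, gripper open.
Joint ranges: [-3.01, 3.01], [-0.46, 2.08], [-1.47, 1.51], [0.13, 2.56], [-1, 4.14], [0.04, 2.09], [-2.66, 2.66]. Speed limits (rad/s): [2.57, 2.57, 3.14, 3.14, 3.14, 3.14, 3.14].

## Interface

Orientations are given as a unit quaternion [x, y, z, w].
In Python, from plant import r gives the robot as it stands.
- The arm moves only by the shell command python3 -m pendant 'ROWS' [FORCE]. ROWS is JSON, a list of rows, each a list of 3 entries, a list of its own where there are three numbers: the turn, a rotation vector about the tool's x, y, z in rad, then the shift along the tool's x, y, z in m, then the opening, from 0 (shut) to 1 (fully open). In form: [[[wx, wy, wz], [tx, ty, tz], claw], ...]. A call has 1 to 10 rows; each row is the pose to reach, as a shift and turn from the pose commanded when the call began, along the tool's axes at that moment; what a row does not reach only later rows make up. A row lasts 1/10 s, in which the tool goes at most 50 mm and 8.59 degrees, less where a joint would pass 70% of its speed; a pose out of reach is approached as far as the arm can. A call with a gripper value outside its range is refused whole. The fingers move at their own pace and stop on an object; FORCE is the grip in N (left out, the last holds). Time passes only in rows, so rows that repeat a pose let the fingers close. It gives the time, the measured TCP pose, the force and the opening at its end, in the units of the state.
- r.get_state(): the state, without advancing time (a new reading comes with each control period).
- r.snapshot(name): name is "scene" or "top"; returns a dict with "image" (480x640x3 uint8, red, green, blue), "mtx" (3x3 intrinsics, pixels), "R" (3x3) and "t" (3): a world point X has camera coordinates R X + t. Camera axes: x right, y down, z forward; pixel columns grow to the right and rows downward; lengths in m; the calibration is good to about 2 mm. A picture is of the moment at which its call begins. There is no depth.
- r.finish_job(): hands the job in, once; it reports no verdict.
The state is a dict: "clock": time; "q": joint angles; "qd": joint speeds; "joint_torque": joint torques, N m; "tool_pos": TCP position; "eef_rot": TCP orientation; "contact_force": force on the tool from outside, world axes, zero at the start; "moment": the same for the moment, N m; "opening": opening from 0.0 (shut) to 1.0 (fully open).
Only numpy, scipy, OpenCV 4.12 (cv2) and the standard library are available. Lean on these libraries where they do the work, as an engineer would, in place of code of your own. Each camera call takes 0.05 s, during which the arm holds its last target. There are 200 camera calls.

## Working session

There is one attempt and no reset: what is moved stays moved. The work goes in short steps, Python scripts to look and compute and a shell command to move; the robot and the scene stay as the last step left them, time stands still between calls to the robot, and variables do not carry over. Pictures are saved under pics/ and viewed, about 8 in all and at most 12, crops included, and the job is handed in when it is done.

```bash
mkdir -p pics; ls
cat > h.py <<'E'
import numpy as np,cv2,json
from scipy.spatial.transform import Rotation as Ro
from plant import r
def snap(n,f=None):
    s=r.snapshot(n)
    if f: cv2.imwrite('pics/'+f,cv2.cvtColor(s['image'],cv2.COLOR_RGB2BGR))
    return s
def ray(s,u,v,z):
    R=np.array(s['R']);t=np.array(s['t']);c=-R.T@t
    d=R.T@np.linalg.inv(s['mtx'])@[u,v,1]
    return c+d*(z-c[2])/d[2]
def proj(s,X):
    p=np.array(s['mtx'])@(np.array(s['R'])@X+s['t']);return p[:2]/p[2]
def save(s,f): np.savez(f,R=s['R'],t=s['t'],mtx=s['mtx'])
E
python3 - <<'E'
from h import *
for n in('scene','top'):
    s=snap(n,n+'1.png');save(s,n)
    print(n,-np.array(s['R']).T@s['t'],np.round(s['R'],2).tolist())
print(r.get_state())
E
```

```text
pics
scene [ 1.02922871 -0.52474721  0.92180026] [[0.78, 0.63, 0.0], [0.48, -0.59, -0.65], [-0.41, 0.51, -0.76]]
top [0.30445519 0.04525434 1.44862155] [[-0.0, -1.0, -0.01], [-0.98, 0.01, -0.19], [0.19, 0.01, -0.98]]
{'clock': 0.1, 'q': array([-1.18523446,  0.68990887, -0.19451549,  1.56620796,  0.15728215,
        0.90252038, -0.21511464]), 'qd': array([-0.00038066, -0.0025126 ,  0.00068038, -0.00257553, -0.00050095,
       -0.0006819 , -0.00011677]), 'joint_torque': array([-3.20734660e-03, -5.28499925e+01, -1.27219744e+00, -1.53838921e+01,
       -5.28260123e-02,  1.93212669e-03,  5.43944009e-05]), 'tool_pos': array([0.21519544, 0.58620092, 0.24599319]), 'eef_rot': array([ 8.19911862e-01,  5.72489173e-01, -6.45724012e-04,  5.18359986e-04]), 'contact_force': array([ 0.4156225 , -0.32673875,  0.04060643]), 'moment': array([0.00519724, 0.01745265, 0.00169581]), 'opening': 0.9997210467202183}
```

View pics/top1.png

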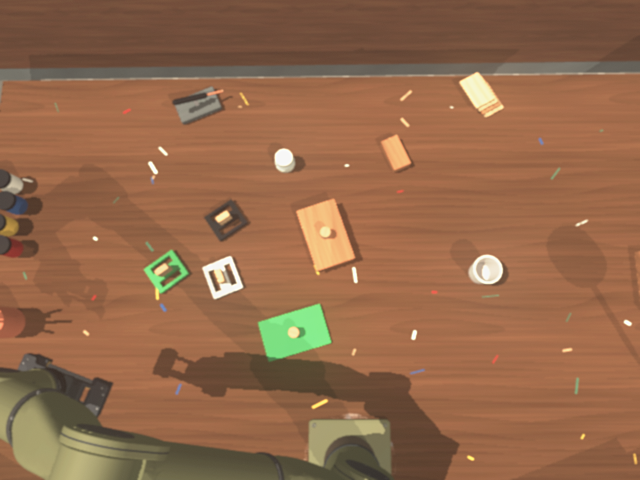

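View pics/scene1.png

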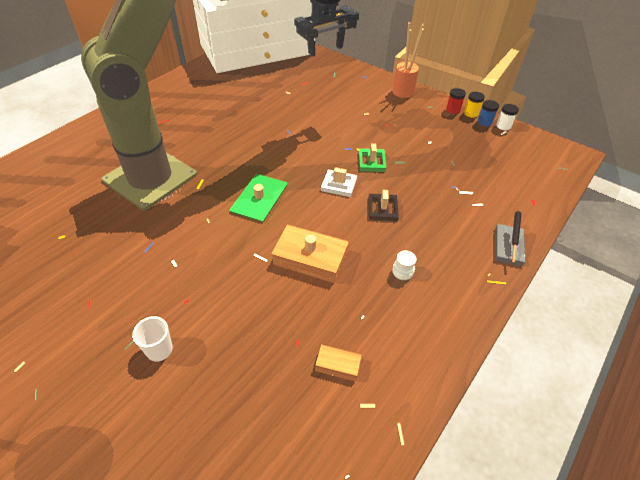

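The top view shows the wooden lid on the jig at (326,235), with a knob at about (326,232). Its look-alike is the green board at (294,332). The template is the silver plate at (222,277), and its look-alikes are black at (226,220) and green at (166,271). The bystanders are the mug (486,270), jar (285,160) and block (396,153). I choose the wooden lid and the silver template, and check both in a close crop.

Run:
```python
import cv2
a=cv2.imread('pics/top1.png')[190:310,190:365]
a=cv2.resize(a,None,fx=4.5,fy=4.5,interpolation=cv2.INTER_CUBIC);cv2.imwrite('pics/c1.png',a)
```

```text
(no output)
```

View pics/c1.png

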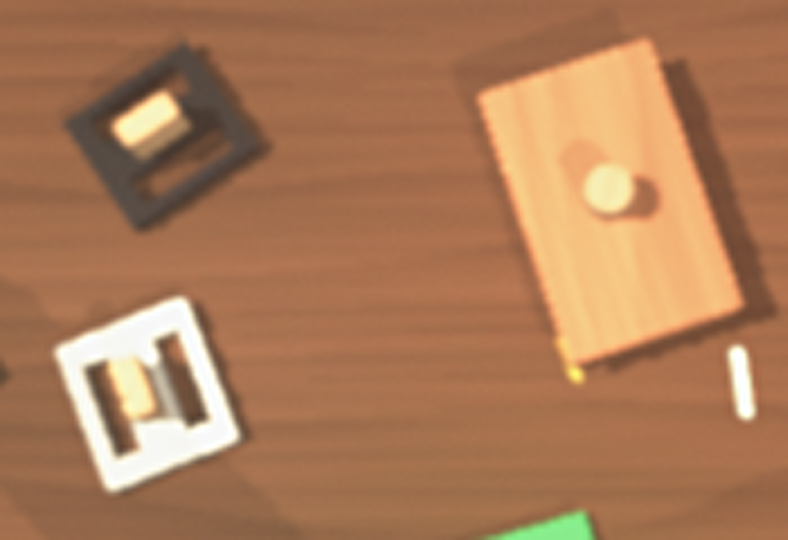

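The crop confirms both: the wooden lid has corners at crop (478,94), (652,40), (743,303), (577,367) and its knob top at (610,188). The silver template has corners at (55,350), (184,297), (241,438), (110,492), with its long axis and handle running roughly up and down in the image.

```bash
cat >> h.py <<'E'
from scipy.optimize import least_squares
def fit(s,uv,z,L,W,g):
    "fit x,y,yaw of an LxW rectangle at height z to 4 corner pixels (any cyclic order)"
    P=np.array([ray(s,u,v,z)[:2] for u,v in uv]);c=P.mean(0);best=None
    m=np.array([[1,1],[-1,1],[-1,-1],[1,-1]])*[L/2,W/2]
    for fl in(1,-1):
      for k in range(4):
        Q=np.roll(m[::fl],k,0)
        f=lambda p:(Q@np.array([[np.cos(p[2]),np.sin(p[2])],[-np.sin(p[2]),np.cos(p[2])]])+p[:2]-P).ravel()
        for a0 in (0,1.5,3,-1.5):
          o=least_squares(f,[*c,a0])
          if best is None or o.cost<best.cost-1e-12: best=o
    x=best.x; x[2]=(x[2]+np.pi/2)%np.pi-np.pi/2
    print(np.round(x,4),'resid mm',np.round(best.fun*1e3,1)); return x
def turn(yaw):
    "turn about tool z so jaw axis (tool x) points along yaw (mod pi), tool down; returns wz"
    R=Ro.from_quat(r.get_state()['eef_rot']).as_matrix()
    cur=np.arctan2(R[1,0],R[0,0]); d=(yaw-cur+np.pi/2)%np.pi-np.pi/2
    return -d
def shift(X):
    st=r.get_state(); R=Ro.from_quat(st['eef_rot']).as_matrix()
    return np.round(R.T@(np.array(X)-st['tool_pos']),4)
E
python3 - <<'E'
from h import *
s=np.load('top.npz')
c=lambda L:[((u+.5)/4.5-.5+190,(v+.5)/4.5-.5+190) for u,v in L]
lid=fit(s,c([(478,94),(652,40),(743,303),(577,367)]),.046,.170,.106,0)
t=fit(s,c([(55,350),(184,297),(241,438),(110,492)]),.016,.09,.08,0)
kn=ray(s,*c([(610,188)])[0],.080);print('knob',kn)
print('handle top?',ray(s,*c([(128,388)])[0],.058))
s2=np.load('scene.npz');print('scene proj knobtop',proj(s2,[*lid[:2],.08]),'handle top',proj(s2,[*t[:2],.058]))
for n,u,v,z in(('mug',487,270,.08),('jar',285,158,.06),('block',396,153,.03),('blk',226,220,.016),('grnlid',294,332,.011)):print(n,np.round(ray(s,u,v,z)[:2],3))
for n,y in(('lid y',lid[2]+np.pi/2),('lid x',lid[2]),('templ y',t[2]+np.pi/2)):print(n,turn(y))
print(Ro.from_quat(r.get_state()['eef_rot']).as_matrix().round(3))
print('shift to knob+.15',shift([*kn[:2],.2]))
E
```

```text
[0.5766 0.0536 0.3313] resid mm [-1.  -1.4  1.2  1.7 -1.4 -1.9  1.1  1.7]
[0.4668 0.3294 0.3981] resid mm [-0.4 -1.6 -0.8  0.6  0.4  1.8  0.8 -0.8]
knob [0.57667666 0.05463574 0.08      ]
handle top? [0.4654156  0.33243406 0.058     ]
scene proj knobtop [309.66325806 239.21913472] handle top [339.34930671 170.49011527]
mug [ 0.475 -0.355]
jar [0.783 0.162]
block [ 0.805 -0.14 ]
blk [0.623 0.325]
grnlid [0.322 0.138]
lid y -0.6830063584871651
lid x 0.8877899683077315
templ y -0.7498636411965776
[[ 0.345  0.939 -0.   ]
 [ 0.939 -0.345 -0.002]
 [-0.002  0.    -1.   ]]
shift to knob+.15 [-0.3744  0.5225  0.0467]
```

```bash
python3 -m pendant '[[[0,0,-0.137],[-0.037,0.052,0.005],1],[[0,0,-0.273],[-0.075,0.105,0.01],1],[[0,0,-0.41],[-0.112,0.157,0.014],1],[[0,0,-0.546],[-0.15,0.209,0.019],1],[[0,0,-0.683],[-0.187,0.261,0.023],1],[[0,0,-0.683],[-0.225,0.314,0.028],1],[[0,0,-0.683],[-0.262,0.366,0.033],1],[[0,0,-0.683],[-0.3,0.418,0.037],1],[[0,0,-0.683],[-0.337,0.47,0.042],1],[[0,0,-0.683],[-0.3744,0.5225,0.0467],1]]' 20; python3 -m pendant '[[[0,0,0],[0,0,0],1],[[0,0,0],[0,0,0],1],[[0,0,0],[0,0,0],1],[[0,0,0],[0,0,0],1],[[0,0,0],[0,0,0],1]]'
python3 - <<'E'
from h import *
print(shift([.5767,.0546,.058]),turn(.3313+np.pi/2),r.get_state()['q'])
E
```

```text
clock: 1.1
tool_pos: [0.4965, 0.1724, 0.2102]
eef_rot: [0.581, 0.814, -0.0, -0.0]
contact_force: [0.9, 0.7, 0.5]
opening: 1.001
clock: 1.6
tool_pos: [0.495, 0.1759, 0.2107]
eef_rot: [0.58, 0.815, 0.0, -0.0]
contact_force: [-0.1, -0.3, 0.7]
opening: 1.001
[-0.1415  0.0373  0.1526] 0.0029749273210197824 [-0.15749793  0.63669779 -0.44052627  1.89624547  0.40526844  0.69681735
  1.06746345]
```

```bash
python3 -m pendant '[[[0,0,0],[-0.036,0.009,0.002],1],[[0,0,0],[-0.071,0.019,0.005],1],[[0,0,0],[-0.106,0.028,0.007],1],[[0,0,0],[-0.1415,0.0373,0.01],1],[[0,0,0],[-0.1415,0.0373,0.01],1],[[0,0,0],[-0.1415,0.0373,0.03],1],[[0,0,0],[-0.1415,0.0373,0.06],1],[[0,0,0],[-0.1415,0.0373,0.08],1],[[0,0,0],[-0.1415,0.0373,0.08],1],[[0,0,0],[-0.1415,0.0373,0.08],1]]'
python3 - <<'E'
from h import *
print(shift([.5767,.0546,.058]),turn(.3313+np.pi/2))
E
```

```text
clock: 2.6
tool_pos: [0.5769, 0.0539, 0.1309]
eef_rot: [0.58, 0.814, 0.0, -0.0]
contact_force: [0.3, 0.9, 0.5]
opening: 0.996
[0.0007 0.0001 0.0729] 0.0015045030359481792
```

```bash
python3 -m pendant '[[[0,0,0],[0.0005,0,0.03],1],[[0,0,0],[0.0005,0,0.055],1],[[0,0,0],[0.0005,0,0.068],1],[[0,0,0],[0.0005,0,0.073],1],[[0,0,0],[0.0005,0,0.073],1],[[0,0,0],[0.0005,0,0.073],0.2],[[0,0,0],[0.0005,0,0.073],0.2],[[0,0,0],[0.0005,0,0.073],0.2],[[0,0,0],[0.0005,0,0.073],0.2],[[0,0,0],[0.0005,0,0.073],0.2]]' 20; python3 -m pendant '[[[0,0,0],[0,0,0],0.2],[[0,0,0],[0,0,0],0.2],[[0,0,0],[0,0,-0.005],0.2],[[0,0,0],[0,0,-0.015],0.2],[[0,0,0],[0,0,-0.03],0.2],[[0,0,0],[0,0,-0.05],0.2],[[0,0,0],[0,0,-0.07],0.2],[[0,0,0],[0,0,-0.08],0.2],[[0,0,0],[0,0,-0.08],0.2],[[0,0,0],[0,0,-0.08],0.2]]'
python3 - <<'E'
from h import *
st=r.get_state();print(st['moment'],shift([.60,-.16,.138]))
E
```

```text
clock: 3.6
tool_pos: [0.577, 0.0532, 0.0577]
eef_rot: [0.581, 0.814, 0.0, 0.0]
contact_force: [-0.2, -0.1, -0.3]
opening: 0.573
clock: 4.6
tool_pos: [0.5767, 0.0529, 0.1375]
eef_rot: [0.581, 0.814, -0.0, -0.0]
contact_force: [-0.2, -0.3, -1.2]
opening: 0.308
[ 0.04676518  0.04992735 -0.01379801] [-0.2089 -0.0471 -0.0005]
```

```bash
python3 -m pendant '[[[0,0,0],[-0.015,-0.003,0],0.2],[[0,0,0],[-0.04,-0.009,0],0.2],[[0,0,0],[-0.07,-0.016,0],0.2],[[0,0,0],[-0.1,-0.023,0],0.2],[[0,0,0],[-0.13,-0.03,0],0.2],[[0,0,0],[-0.16,-0.036,0],0.2],[[0,0,0],[-0.185,-0.042,0],0.2],[[0,0,0],[-0.202,-0.046,0],0.2],[[0,0,0],[-0.209,-0.047,0],0.2],[[0,0,0],[-0.209,-0.047,0],0.2]]'; python3 -m pendant '[[[0,0,0],[0,0,0.015],0.2],[[0,0,0],[0,0,0.035],0.2],[[0,0,0],[0,0,0.06],0.2],[[0,0,0],[0,0,0.08],0.2],[[0,0,0],[0,0,0.095],0.2],[[0,0,0],[0,0,0.105],0.2],[[0,0,0],[0,0,0.108],0.2],[[0,0,0],[0,0,0.108],0.2]]'
python3 - <<'E'
from h import *
s=snap('scene','s2.png');save(s,'scene2');snap('top','t2.png')
E
```

```text
clock: 5.6
tool_pos: [0.5997, -0.1617, 0.1366]
eef_rot: [0.582, 0.813, -0.001, -0.0]
contact_force: [0.7, 0.2, -1.9]
opening: 0.306
clock: 6.4
tool_pos: [0.6005, -0.1594, 0.0294]
eef_rot: [0.581, 0.814, 0.0, -0.0]
contact_force: [-0.7, -0.2, -1.8]
opening: 0.311
```

View pics/s2.png

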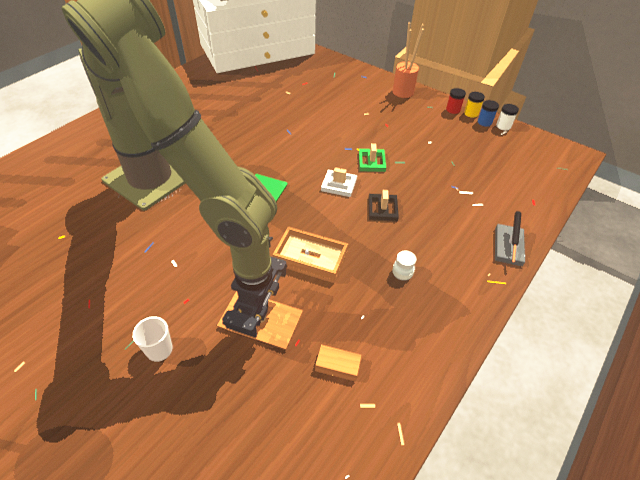

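The lid is held level just above the bench at about (262,320), clear of the block and the mug. The jig is open at (311,253). I lower the lid the last few mm and release it.

```bash
python3 -m pendant '[[[0,0,0],[0,0,0.004],0.2],[[0,0,0],[0,0,0.007],0.2],[[0,0,0],[0,0,0.0085],0.2],[[0,0,0],[0,0,0.0085],0.2],[[0,0,0],[0,0,0.0085],0.2]]'; python3 -m pendant '[[[0,0,0],[0,0,0],0.5],[[0,0,0],[0,0,0],1],[[0,0,0],[0,0,0],1],[[0,0,0],[0,0,0],1],[[0,0,0],[0,0,0],1],[[0,0,0],[0,0,0],1],[[0,0,0],[0,0,-0.02],1],[[0,0,0],[0,0,-0.06],1],[[0,0,0],[0,0,-0.1],1],[[0,0,0],[0,0,-0.13],1]]'
python3 - <<'E'
from h import *
print(shift([.4668,.3294,.153]),turn(.3981+np.pi/2))
E
```

```text
clock: 7.0
tool_pos: [0.6018, -0.1599, 0.0249]
eef_rot: [0.581, 0.814, 0.0, 0.002]
contact_force: [-6.0, 0.4, 22.4]
opening: 0.312
clock: 8.0
tool_pos: [0.6009, -0.1597, 0.1532]
eef_rot: [0.581, 0.814, 0.001, 0.001]
contact_force: [0.5, -0.0, 0.3]
opening: 1.001
[ 0.5061  0.0322 -0.    ] -0.06681159002988046
```

```bash
python3 -m pendant '[[[0,0,0],[0.03,0.002,0],1],[[0,0,0],[0.07,0.005,0],1],[[0,0,0],[0.11,0.007,0],1],[[0,0,0],[0.15,0.01,0],1],[[0,0,0],[0.19,0.012,0],1],[[0,0,0],[0.23,0.015,0],1],[[0,0,0],[0.27,0.017,0],1],[[0,0,0],[0.31,0.02,0],1],[[0,0,0],[0.35,0.022,0],1],[[0,0,0],[0.38,0.024,0],1]]'; python3 -m pendant '[[[0,0,-0.033],[0.03,0.002,0],1],[[0,0,-0.067],[0.06,0.004,0],1],[[0,0,-0.067],[0.09,0.006,0],1],[[0,0,-0.067],[0.115,0.008,0],1],[[0,0,-0.067],[0.126,0.008,0],1],[[0,0,-0.067],[0.126,0.008,0],1],[[0,0,-0.067],[0.126,0.008,0],1]]'
python3 - <<'E'
from h import *
print(shift([.4668,.3294,.038]),turn(.3981+np.pi/2))
s=snap('top','t3.png');save(s,'top3');s2=snap('scene','s3.png')
a=cv2.imread('pics/t3.png')[180:330,190:450]
b=cv2.imread('pics/s3.png')[120:360,210:430]
a=cv2.resize(a,(780,450),interpolation=cv2.INTER_CUBIC);cv2.imwrite('pics/c3.png',a)
E
```

```text
clock: 9.0
tool_pos: [0.4984, 0.2105, 0.1511]
eef_rot: [0.58, 0.815, 0.001, -0.001]
contact_force: [0.3, -0.9, 0.1]
opening: 1.001
clock: 9.7
tool_pos: [0.4666, 0.3274, 0.1508]
eef_rot: [0.554, 0.833, -0.001, 0.001]
contact_force: [0.4, 0.3, -0.3]
opening: 0.999
[0.0019 0.0011 0.1128] -0.0010621357284061883
```

View pics/c3.png

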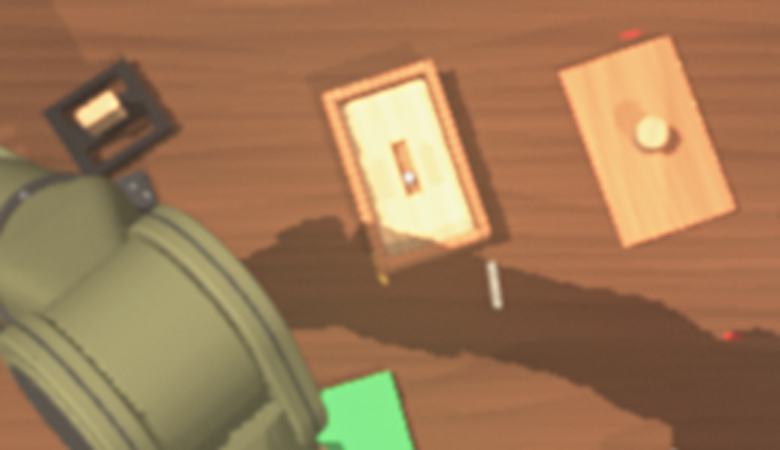

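The lid lies flat with its knob up, at (650,140) in the crop. The jig is open, and the pin tip shows as a bright dot near (408,176) in the slot. I enlarge the jig for corner readings.

Run:
```python
import cv2
a=cv2.imread('pics/t3.png')[195:277,290:362]
cv2.imwrite('pics/c4.png',cv2.resize(a,None,fx=7,fy=7,interpolation=cv2.INTER_CUBIC))
```

```text
(no output)
```

View pics/c4.png

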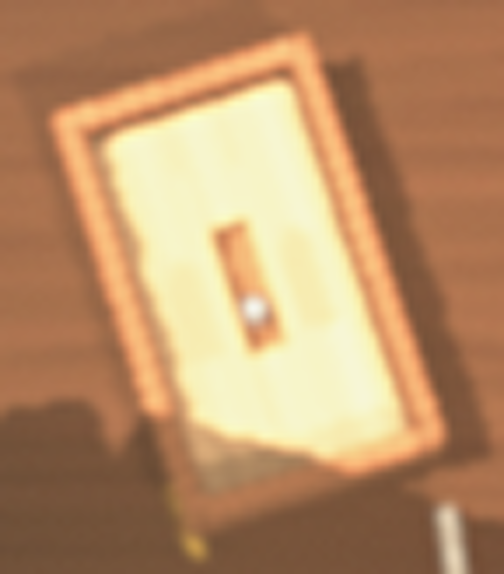

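Outer corners of the jig are at (50,115), (308,35), (446,440), (190,532) in the crop, and the pin tip is at (254,310).

```bash
python3 - <<'E'
from h import *
s=np.load('top3.npz')
c=lambda L:[((u+.5)/7-.5+290,(v+.5)/7-.5+195) for u,v in L]
j=fit(s,c([(50,115),(308,35),(446,440),(190,532)]),.04,.166,.102,0)
p=ray(s,*c([(254,310)])[0],.030)[:2];sl=ray(s,*c([(247.5,287)])[0],.022)[:2]
A=np.array([[np.cos(j[2]),np.sin(j[2])],[-np.sin(j[2]),np.cos(j[2])]])
print('pin',p,'in jig',A@(p-j[:2]),'slot c in jig',A@(sl-j[:2]))
print('yaw by scene? lid knob',shift([.4668,.3294,.035]))
E
python3 -m pendant '[[[0,0,0],[0.0015,0.0005,0.03],1],[[0,0,0],[0.0015,0.0005,0.06],1],[[0,0,0],[0.0015,0.0005,0.09],1],[[0,0,0],[0.0015,0.0005,0.107],1],[[0,0,0],[0.0015,0.0005,0.115],1],[[0,0,0],[0.0015,0.0005,0.115],1],[[0,0,0],[0.0015,0.0005,0.115],0.1],[[0,0,0],[0.0015,0.0005,0.115],0],[[0,0,0],[0.0015,0.0005,0.115],0],[[0,0,0],[0.0015,0.0005,0.115],0]]' 40; python3 -m pendant '[[[0,0,0],[0,0,0],0],[[0,0,0],[0,0,0],0],[[0,0,0],[0,0,0],0],[[0,0,0],[0,0,0],0],[[0,0,0],[0,0,0],0]]'
```

```text
[0.5767 0.0554 0.318 ] resid mm [-1.1 -1.  -0.1  0.9 -0.6 -0.3  1.8  0.4]
pin [0.56630477 0.05322366] in jig [-0.01057814  0.0011918 ] slot c in jig [0.00013991 0.00029326]
yaw by scene? lid knob [0.0025 0.0009 0.1158]
clock: 10.8
tool_pos: [0.4663, 0.3309, 0.0367]
eef_rot: [0.553, 0.833, 0.001, 0.0]
contact_force: [1.4, 0.3, -0.4]
opening: 0.666
clock: 11.3
tool_pos: [0.4659, 0.331, 0.036]
eef_rot: [0.553, 0.833, 0.0, -0.0]
contact_force: [0.0, 1.5, -0.7]
opening: 0.208
```

```bash
python3 -m pendant '[[[0,0,0],[0,0,0],0],[[0,0,0],[0,0,0],0],[[0,0,0],[0,0,0],0],[[0,0,0],[0,0,-0.01],0],[[0,0,0],[0,0,-0.04],0],[[0,0,0],[0,0,-0.08],0],[[0,0,0],[0,0,-0.11],0],[[0,0,0],[0,0,-0.12],0],[[0,0,0],[0,0,-0.12],0],[[0,0,0],[0,0,-0.12],0]]'
python3 - <<'E'
from h import *
R=Ro.from_quat(r.get_state()['eef_rot']).as_matrix();print(R.round(4).tolist(),r.get_state()['moment'])
print(shift([.5767-.0106*np.cos(.323),.0554-.0106*np.sin(.323),.156]),turn(.323+np.pi/2))
s=snap('scene','s4.png');save(s,'scene4')
t=snap('top','t4.png')
a=cv2.imread('pics/s4.png')[100:220,280:430];b=cv2.imread('pics/t4.png')[200:320,150:300]
cv2.imwrite('pics/c5.png',np.hstack([cv2.resize(x,(390,312),interpolation=cv2.INTER_CUBIC) for x in(a,b)]))
E
```

```text
clock: 12.3
tool_pos: [0.4654, 0.3297, 0.1549]
eef_rot: [0.553, 0.833, -0.001, -0.0]
contact_force: [-0.1, -0.0, -3.0]
opening: 0.178
[[-0.3875, 0.9219, -0.0015], [0.9219, 0.3875, -0.0019], [-0.0012, -0.0022, -1.0]] [ 0.0785296  -0.00082061 -0.00390366]
[-0.2952 -0.0143 -0.0008] 0.0749383184420811
```

View pics/c5.png

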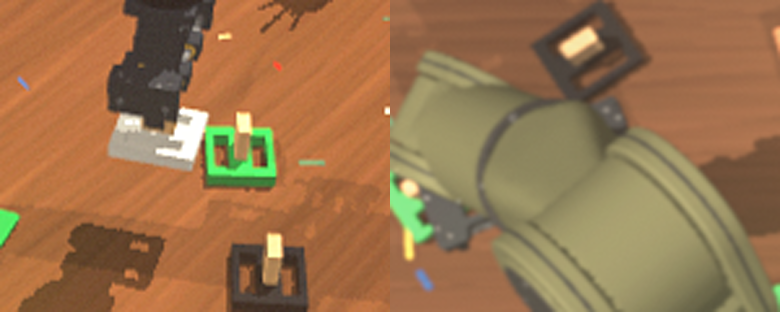

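The template is held level by the silver plate's handle at about (160,135) in the left half, and it carries 3 N. I move it above the jig.

```bash
python3 -m pendant '[[[0,0,0.02],[-0.02,0,0],0],[[0,0,0.04],[-0.05,-0.001,0],0],[[0,0,0.06],[-0.085,-0.002,0],0],[[0,0,0.075],[-0.12,-0.003,0],0],[[0,0,0.075],[-0.16,-0.003,0],0],[[0,0,0.075],[-0.2,-0.004,0],0],[[0,0,0.075],[-0.24,-0.005,0],0],[[0,0,0.075],[-0.27,-0.006,0],0],[[0,0,0.075],[-0.29,-0.006,0],0],[[0,0,0.075],[-0.2952,-0.006,0],0]]'
python3 -m pendant '[[[0,0,0],[0,0,0.02],0],[[0,0,0],[0,0,0.04],0],[[0,0,0],[0,0,0.055],0],[[0,0,0],[0,0,0.06],0],[[0,0,0],[0,0,0.06],0],[[0,0,0],[0,0,0.06],0],[[0,0,0],[0,0,0.06],0]]'
python3 - <<'E'
from h import *
s=snap('scene','s5.png');save(s,'scene5');st=r.get_state()
a=.323;c=np.array([.5767,.0554]);print('at jig',(st['tool_pos'][:2]-c)@np.array([[np.cos(a),-np.sin(a)],[np.sin(a),np.cos(a)]]),st['tool_pos'][2],turn(a+np.pi/2),st['moment'])
print(shift([*(c-.002*np.array([np.cos(a),np.sin(a)])),.07]))
cv2.imwrite('pics/c6.png',cv2.resize(cv2.imread('pics/s5.png')[190:300,250:370],(720,600)[:2],interpolation=cv2.INTER_CUBIC))
E
```

```text
clock: 13.4
tool_pos: [0.5749, 0.0524, 0.1543]
eef_rot: [0.586, 0.81, -0.002, -0.0]
contact_force: [0.3, -0.1, -2.0]
opening: 0.178
clock: 14.1
tool_pos: [0.5754, 0.0568, 0.0968]
eef_rot: [0.584, 0.812, 0.001, 0.0]
contact_force: [0.5, -0.3, -2.5]
opening: 0.18
at jig [-0.00085728  0.00153503] 0.09675883404939234 0.00030073874572034143 [0.03838334 0.03951075 0.01186451]
[-0.0015 -0.0012  0.0268]
```

View pics/c6.png

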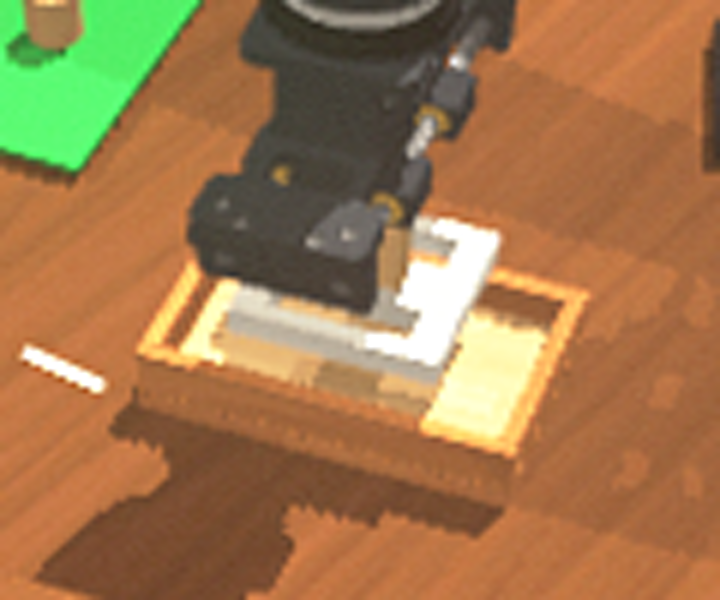

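```bash
python3 -m pendant '[[[0,0,0],[-0.001,-0.001,0],0],[[0,0,0],[-0.001,-0.001,0.008],0],[[0,0,0],[-0.001,-0.001,0.016],0],[[0,0,0],[-0.001,-0.001,0.022],0],[[0,0,0],[-0.001,-0.001,0.026],0],[[0,0,0],[-0.001,-0.001,0.028],0],[[0,0,0],[-0.001,-0.001,0.028],0],[[0,0,0],[-0.001,-0.001,0.028],0]]'
python3 -m pendant '[[[0,0,0],[0,0,0.001],0],[[0,0,0],[0,0,0.002],0],[[0,0,0],[0,0,0.003],0],[[0,0,0],[0,0,0.003],0],[[0,0,0],[0,0,0.003],0]]'
cat > w.py <<'E'
from h import *
st=r.get_state();a=.323;c=np.array([.5767,.0554])
print('jig xy',((st['tool_pos'][:2]-c)@np.array([[np.cos(a),-np.sin(a)],[np.sin(a),np.cos(a)]])).round(4),'z',st['tool_pos'][2].round(4),'turn',round(turn(a+np.pi/2),3),'F',st['contact_force'].round(1),'M',st['moment'].round(2))
E
python3 w.py
```

```text
clock: 14.95
tool_pos: [0.5744, 0.0551, 0.0681]
eef_rot: [0.584, 0.812, 0.0, 0.0]
contact_force: [0.1, 0.6, -3.2]
opening: 0.182
clock: 15.45
tool_pos: [0.5746, 0.0551, 0.0657]
eef_rot: [0.584, 0.812, 0.0, 0.0]
contact_force: [-1.4, -0.4, 6.3]
opening: 0.18
jig xy [-0.0021  0.0004] z 0.0657 turn 0.0 F [-1.4 -0.4  6.3] M [-0.06  0.34  0.02]
```

It is resting on the pin tip (underside about 30 mm, net 9 N). I slide along −x toward the pin.

```bash
python3 -m pendant '[[[0,0,0],[0,-0.0015,0],0],[[0,0,0],[0,-0.003,0],0],[[0,0,0],[0,-0.0045,0],0],[[0,0,0],[0,-0.006,0],0],[[0,0,0],[0,-0.006,0],0]]';python3 w.py; python3 -m pendant '[[[0,0,0],[0,-0.001,0],0],[[0,0,0],[0,-0.002,0],0],[[0,0,0],[0,-0.0025,0],0],[[0,0,0],[0,-0.0025,0],0]]'; python3 w.py
```

```text
clock: 15.95
tool_pos: [0.5663, 0.0523, 0.0641]
eef_rot: [0.584, 0.812, -0.002, -0.001]
contact_force: [-1.0, 0.3, -3.2]
opening: 0.178
jig xy [-0.0109  0.0004] z 0.0641 turn 0.0 F [-1.   0.3 -3.2] M [0.09 0.01 0.01]
clock: 16.35
tool_pos: [0.5656, 0.0521, 0.0647]
eef_rot: [0.584, 0.812, -0.0, -0.0]
contact_force: [0.2, 0.8, -2.2]
opening: 0.178
jig xy [-0.0116  0.0004] z 0.0647 turn 0.0 F [ 0.2  0.8 -2.2] M [0.03 0.07 0.04]
```

Contact vanished at x ≈ −11, so the hole is over the pin. I lower it onto the bed.

```bash
python3 -m pendant '[[[0,0,0],[0,0,0.001],0],[[0,0,0],[0,0,0.002],0],[[0,0,0],[0,0,0.003],0],[[0,0,0],[0,0,0.004],0],[[0,0,0],[0,0,0.004],0]]';python3 w.py; python3 -m pendant '[[[0,0,0],[0,0,0.001],0],[[0,0,0],[0,0,0.002],0],[[0,0,0],[0,0,0.003],0],[[0,0,0],[0,0,0.004],0],[[0,0,0],[0,0,0.004],0]]'; python3 w.py
```

```text
clock: 16.85
tool_pos: [0.5662, 0.0526, 0.0609]
eef_rot: [0.584, 0.812, 0.0, -0.0]
contact_force: [0.0, 1.2, -3.2]
opening: 0.177
jig xy [-0.0108  0.0007] z 0.0609 turn 0.0 F [ 0.   1.2 -3.2] M [0.3  0.05 0.02]
clock: 17.35
tool_pos: [0.5662, 0.0527, 0.0573]
eef_rot: [0.584, 0.812, 0.0, 0.0]
contact_force: [-2.7, 1.2, 2.1]
opening: 0.176
jig xy [-0.0108  0.0007] z 0.0573 turn 0.001 F [-2.7  1.2  2.1] M [ 0.44  0.3  -0.02]
```

```bash
python3 -m pendant '[[[0,0,0],[0,0,0],0],[[0,0,0],[0,0,0.001],0],[[0,0,0],[0,0,0.002],0],[[0,0,0],[0,0,0.003],0],[[0,0,0],[0,0,0.004],0],[[0,0,0],[0,0,0.005],0],[[0,0,0],[0,0,0.005],0],[[0,0,0],[0,0,0.005],0]]' 60;python3 w.py; python3 -m pendant '[[[0,0,0],[0,0,0.001],0],[[0,0,0],[0,0,0.001],0],[[0,0,0],[0,0,0.001],0]]'; python3 w.py
```

```text
clock: 18.15
tool_pos: [0.5663, 0.0527, 0.0539]
eef_rot: [0.584, 0.812, 0.0, 0.0]
contact_force: [-5.3, 1.7, 19.5]
opening: 0.175
jig xy [-0.0107  0.0007] z 0.0539 turn 0.001 F [-5.3  1.7 19.5] M [0.42 1.26 0.01]
clock: 18.45
tool_pos: [0.5663, 0.0527, 0.0538]
eef_rot: [0.584, 0.812, 0.0, 0.001]
contact_force: [-7.6, 1.2, 28.0]
opening: 0.173
jig xy [-0.0107  0.0007] z 0.0538 turn 0.0 F [-7.6  1.2 28. ] M [ 0.28  1.59 -0.05]
```

The bed is on its stop: 8.5 N more force moved it only 0.1 mm. I check the steadiness and take a last look.

```bash
python3 -m pendant '[[[0,0,0],[0,0,0],0],[[0,0,0],[0,0,0],0],[[0,0,0],[0,0,0],0],[[0,0,0],[0,0,0],0],[[0,0,0],[0,0,0],0],[[0,0,0],[0,0,0],0]]'; python3 w.py
python3 - <<'E'
from h import *
snap('scene','s7.png');cv2.imwrite('pics/c7.png',cv2.resize(cv2.imread('pics/s7.png')[190:390,130:430],(780,520),interpolation=cv2.INTER_CUBIC))
E
```

```text
clock: 19.05
tool_pos: [0.5663, 0.0527, 0.0538]
eef_rot: [0.584, 0.812, 0.0, 0.001]
contact_force: [-7.1, 1.2, 26.3]
opening: 0.178
jig xy [-0.0107  0.0007] z 0.0538 turn 0.001 F [-7.1  1.2 26.3] M [ 0.33  1.55 -0.04]
```

View pics/c7.png

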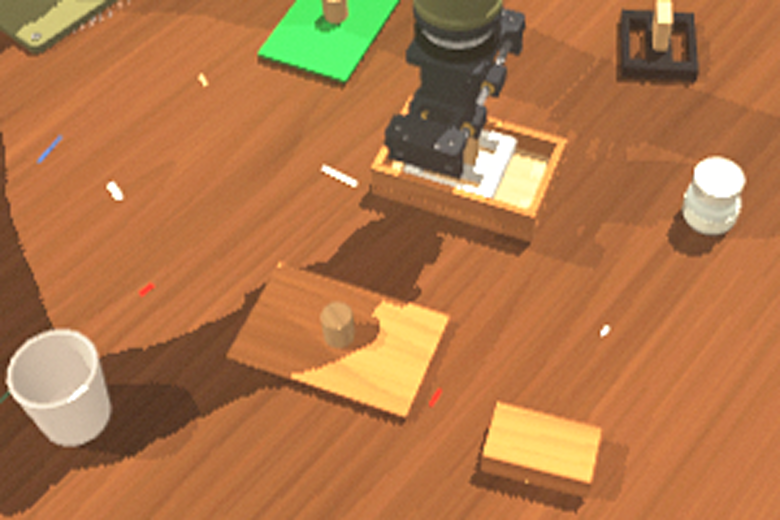

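The template sits deep in the box at about (465,165), still gripped. The lid lies flat at (340,340), well clear of the jig, and the mug, jar and block look untouched. I hand the job in.

```bash
python3 -c "
from plant import r
print(r.finish_job())"; python3 w.py
```

```text
the job is handed in; nothing more can be done
None
the job is handed in; nothing more can be done
```

The job was handed in at about 19 s of the 67 s allowed. The interface gives no verdict, so what follows is from my own checks.

**Lid:** I lifted it by its knob and set it flat on the bench, right way up, about 0.21 m from the jig. It touched down with about 22 N, and the last picture shows it flat and released.

**Template:** I gripped the silver template by its handle, lowered it onto the pin tip and slid it about 9 mm. It went over the pin at jig x ≈ −11 mm, matching the −10.6 mm I had read from the top camera. I then pressed it onto the bed stop.

**Last checks:**
- **Depth:** the underside is at about 18 mm, worked out from the tool height, and the last 8.5 N of added force moved it only 0.1 mm.
- **Hold:** the reading was steady for 0.6 s at about 26 N upward on the tool, with the grip set to 60 N.
- **Bystanders:** the mug, jar and block look unmoved in the picture.

**Imperfections:** a sideways load of about 7 N remained between the template and the pin, and I left it. The camera put the pin about 1 mm off the jig's centre line, which is within calibration error.

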